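# Fetch the sample jar from behind the tubs

## Robot

A 6-joint arm with a two-finger parallel gripper is mounted at the origin on the work surface. World frame = base frame: x ahead of the robot, y to its left, z up, the work surface at z = 0. Lengths are in mm, angles in degrees, forces in N, time in s.
With the tool pointing down it reaches from about 300 to 850 mm from the base axis. Payload 4.2 kg.
Tool frame: the origin (TCP) lies on the centre line of the jaws, within the pads' length; the fingertips stand 14 mm ahead of it and the grasp point (between the pads) lies 5 mm behind it; z points along the fingers, y is the direction in which the jaws open and shut (so a half turn about z gives the same grasp; the last joint's range is limited). The gripper opens to 91 mm and grips with 3 to 60 N. Pads are 32 mm wide; open, the fingers measure 118 mm over their backs; the gripper's body (76 mm by 178 mm) begins 60 mm behind the grasp point.
Start: joints at [69.786, 18.312, 89.639, -0, 72.044, -1.146], TCP at [187.849, 543.465, 227.976] pointing down, gripper open.
Joint ranges: [-177.97, 177.97], [-48.28, 115.42], [12.27, 149.76], [-77.06, 257.06], [2.81, 150.46], [-146.56, 146.56]. Speed limits (degrees/s): [147.25, 147.25, 180, 180, 180, 180].

## Interface

Orientations are given as [roll, pitch, yaw] about the fixed x, y, z axes, in that order (R = Rz(yaw) Ry(pitch) Rx(roll)).
In Python, from workcell import env gives the robot as it stands.
- The arm moves only by the tool play_rows, never from a script. Its argument "increments" is a list of rows, each a list of 5 numbers: the shift along the world's x, y, z in mm, then the turn about the world's z in degrees, then the closure, from 0 (fully open) to 1 (shut). In form: [[x, y, z, yaw, fingers], ...]. A call has 1 to 20 rows; each row shifts and turns the commanded pose from where the row before left it; what a row does not reach is not made up. A row lasts 1/8 s, in which the tool goes at most 62.5 mm and 10.7 degrees, less where a joint would pass 70% of its speed; a pose out of reach is approached as far as the arm can. A call is refused whole if a number of a shift passes 62.5 or a number of a turn 10.7, either way. A call with a gripper value outside its range is refused whole. The fingers move at their own pace and stop on an object; "newtons" is the grip in N (left out, the last holds). Time passes only in rows, so rows that do not move let the fingers close. It gives the time, the measured TCP pose, the force and the opening at its end, in the units of the state.
- env.state(): the state, without advancing time (a new reading comes with each control period).
- env.grab_frame(name): name is "scene" or "top"; returns the picture (400x640x3 uint8, red, green, blue); there is no depth.
- env.calibration(name): a dict with "fx", "fy", "cx", "cy" (pixels), "R" (3x3) and "t" (3): a world point X has camera coordinates R X + t. Camera axes: x right, y down, z forward; pixel columns grow to the right and rows downward; lengths in mm; the calibration is good to about 2 mm. A picture is of the moment at which its call begins. calibration takes no time and is no camera call.
- env.job_done(): hands the job in, once; it reports no verdict.
The state is a dict: "time_s": time; "qpos": joint angles; "qvel": joint speeds; "effort": joint torques, N m; "ee_pos": TCP position; "ee_rot": TCP orientation; "force": force on the tool from outside, world axes, zero at the start; "torque": the same for the moment, N m; "gripper_width": finger opening in mm.
Only numpy, scipy, OpenCV 4.12 (cv2) and the standard library are available. Lean on these libraries where they do the work, as an engineer would, in place of code of your own. Each camera call takes 0.05 s, during which the arm holds its last target.

## Task

Weigh-in at the paint lab bench: the low jar with the yellow lid is hemmed in between the two tall tubs in the storage bay. First stand both tubs, upright and let go, on the black side mat; then stand the yellow-lidded jar in the middle of the balance pan; and then put both tubs back upright in the bay, each centred on the plate of its own colour. Leave the green-lidded jar, the beaker and the steel weight where they are.

Things in the scene. Friction and masses are not known exactly. Their poses are not given: they have to be found in the camera images.
- tub_blue: loose tall white plastic tub with a blue screw lid and a blue band, upright; round, 130 mm high, 52 mm diameter at the foot widening to 58 mm under the lid, lid 60 mm diameter and 14 mm thick; about 350 g. Origin: centre of its underside, z up along its axis. At the start it stands on the blue plate in the storage bay
- tub_red: loose tall white plastic tub with a red screw lid and a red band, upright; round, 130 mm high, 52 mm diameter at the foot widening to 58 mm under the lid, lid 60 mm diameter and 14 mm thick; about 350 g. Origin: centre of its underside, z up along its axis. At the start it stands on the red plate in the storage bay
- jar_yellow: loose low amber jar with a yellow lid, upright, round, 42 mm high; lid (upper 12 mm) 50 mm diameter, body 48 mm; about 120 g. Origin: centre of its underside, z up. Starts on the bay floor (6 mm above the bench) between the tubs, 15 mm behind the line of their centres; gaps about 9 mm to each tub, 12 mm to the bay's 35 mm high back lip. With the tubs gone, it is free on both sides along the bay's y
- place_blue: fixed thin blue plate on the bay floor, 96 mm (x) by 68 mm (y), seen around the foot of the blue tub: that tub's own place. Origin: centre of its underside, 6 mm above the bench; its top is 8 mm above the bench; x points to the bay's back lip, away from the robot, y along the bay. The two plates lie 120 mm apart (centres) along the bay's y, either colour on either side
- place_red: fixed thin red plate on the bay floor, 96 mm (x) by 68 mm (y), seen around the foot of the red tub: that tub's own place. Origin: centre of its underside, 6 mm above the bench; its top is 8 mm above the bench; x points to the bay's back lip, away from the robot, y along the bay. The two plates lie 120 mm apart (centres) along the bay's y, either colour on either side
- mat: fixed black rubber side mat on the bench, empty at the start, 260 mm (x) by 140 mm (y), 3 mm thick: room for both tubs side by side along its x. Origin: centre of its underside, on the bench. It lies on one side of the bay, the balance on the other
- balance: fixed white bench balance with a round steel pan, 124 mm diameter; the pan's flat top is 45 mm above the bench and does not move. Origin: under the centre of the pan, at bench height, z up. The housing is 200 mm by 160 mm, 34 mm high, its display on the -x side
- jar_green: bystander: loose low amber jar of the same size as the yellow one (50 mm diameter, 42 mm high) but with a green lid, on the bench in front of the bay; leave it alone. Origin: centre of its underside
- beaker: bystander: loose open clear plastic beaker, 72 mm rim diameter, 95 mm high, on the bench beyond and beside the bay; leave it alone. Origin: centre of its underside
- weight: bystander: loose steel check weight with a knob, 36 mm diameter, 46 mm high, on the bench beyond and beside the bay; leave it alone. Origin: centre of its underside
Mind the look-alikes: they are no part of the job. What is shaped like the tub_red but turquoise is not meant.

How it is judged:
By the outcome, as a careful person would: the job done as asked, in the order asked, and still so for the second after the job is handed in, with the robot touching nothing.
It also fails if it takes over 120 s, if anything falls off the work surface, if the arm or the gripper's body presses on something with over 40 N, if the wrist force passes 120 N, or if a joint passes its speed limit or range.

## Working session

There is one attempt and no reset: what is moved stays moved. The work goes in short steps, Python scripts to look and compute and a tool call to move; the robot and the scene stay as the last step left them, time stands still between calls to the robot, and variables do not carry over. Pictures are saved under pics/ and viewed, and the job is handed in when it is done.

Besides the shell and the picture viewer there is one more tool, called after "Call:" by a JSON object that holds its "api" and its "payload", one argument or row to a line. play_rows: Moves the arm, as the interface text tells. Its arguments: {"type":"object","properties":{"increments":{"type":"array"},"newtons":{"type":"number"}},"required":["increments"]}

```bash
mkdir -p pics; python3 - <<'E'
from workcell import env
import cv2,json
for n in("scene","top"):
    cv2.imwrite(f"pics/{n}0.png",env.grab_frame(n)[:,:,::-1]); c=env.calibration(n); print(n,c)
print(env.state())
E
```

```text
scene {'fx': 424.3501580193304, 'fy': 424.3501580193304, 'cx': 308.3021024765519, 'cy': 185.88666101909632, 'R': array([[-0.62777735,  0.77838461, -0.00360486],
       [ 0.41316603,  0.32929174, -0.84903521],
       [-0.65968889, -0.53449448, -0.52832398]]), 't': array([ 373.48574316, -215.52625618, 1321.00632544])}
top {'fx': 440.4835599870959, 'fy': 440.4835599870959, 'cx': 321.6487345836455, 'cy': 197.7428300304674, 'R': array([[ 0.01352258, -0.99986839, -0.0089637 ],
       [-0.99843132, -0.01301494, -0.05445649],
       [ 0.05433266,  0.00968603, -0.99847591]]), 't': array([ -2.99764786, 566.16104632, 953.94159715])}
{'time_s': 0.1, 'qpos': array([ 6.97855868e+01,  1.83486187e+01,  8.96986750e+01, -1.66391549e-03,
        7.20425514e+01, -1.14526242e+00]), 'qvel': array([ 0.07583197, -0.06449502, -0.18605644, -0.03711745, -0.09923756,
       -0.01098297]), 'effort': array([-9.10739345e-04, -4.13336277e+01, -2.32507968e+01,  7.27995322e-02,
        4.22695186e-02, -7.86722444e-05]), 'ee_pos': array([187.7157803 , 543.0568469 , 227.20292311]), 'ee_rot': array([-1.79910141e+02, -2.14019643e-04,  1.60931363e+02]), 'force': array([ 2.58417770e-02, -2.99194100e-05,  4.37637294e-02]), 'torque': array([ 0.01378233,  0.00751665, -0.04363368]), 'gripper_width': 90.9377015337375}
```

View pics/scene0.png

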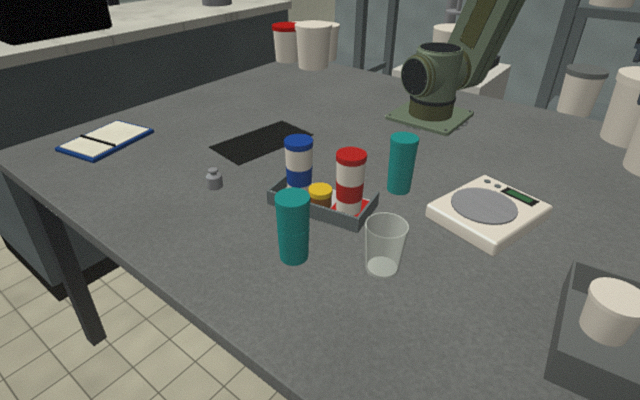

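View pics/top0.png

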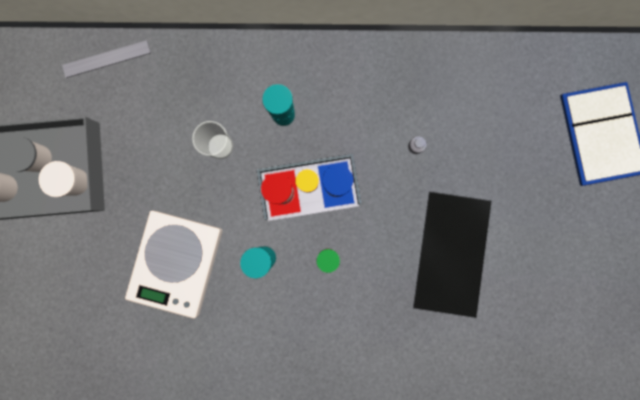

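```bash
cat > h.py <<'E'
import numpy as np,cv2
from workcell import env
def ray(n,uv):
    c=env.calibration(n);R=np.array(c['R']);t=np.array(c['t'])
    d=R.T@np.array([(uv[0]-c['cx'])/c['fx'],(uv[1]-c['cy'])/c['fy'],1.]);return -R.T@t,d
def plane(n,uv,z):
    o,d=ray(n,uv);return (o+d*(z-o[2])/d[2])[:2]
def proj(n,X):
    c=env.calibration(n);p=np.array(c['R'])@np.array(X,float)+np.array(c['t']);return np.array([c['fx']*p[0]/p[2]+c['cx'],c['fy']*p[1]/p[2]+c['cy']])
def two(a,b):
    (o1,d1),(o2,d2)=ray("scene",a),ray("top",b)
    s=np.linalg.lstsq(np.c_[d1,-d2],o2-o1,rcond=None)[0]
    p,q=o1+s[0]*d1,o2+s[1]*d2
    return (p+q)/2,np.linalg.norm(p-q)
def grab(n,f):
    im=env.grab_frame(n)[:,:,::-1].copy();cv2.imwrite(f"pics/{f}.png",im);return im
E
python3 - <<'E'
import cv2
im=cv2.imread("pics/top0.png")
cv2.imwrite("pics/topz.png",cv2.resize(im[130:290,220:380],None,fx=5,fy=3.75*5/3.75,interpolation=cv2.INTER_CUBIC)[:600])
s=cv2.imread("pics/scene0.png")
cv2.imwrite("pics/scenez.png",cv2.resize(s[120:240,260:420],None,fx=5,fy=5,interpolation=cv2.INTER_CUBIC))
E
```

```text
(no output)
```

View pics/topz.png

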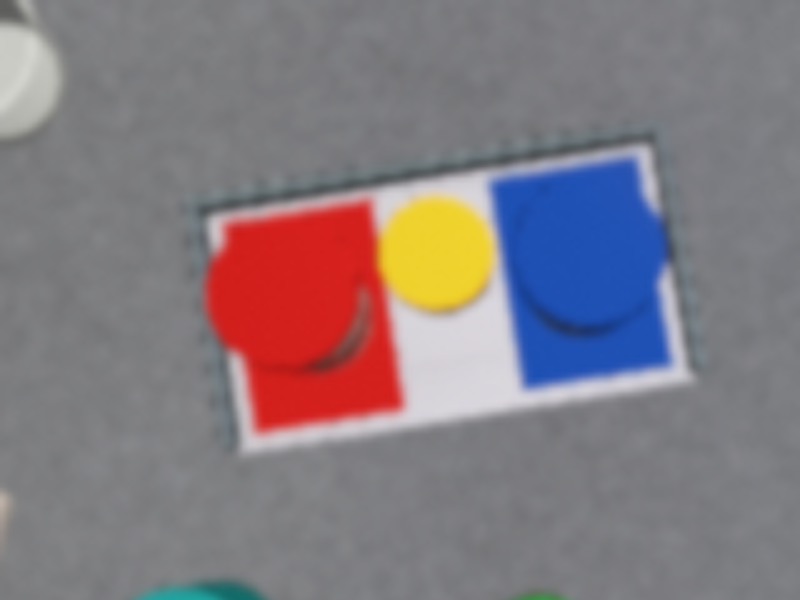

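View pics/scenez.png

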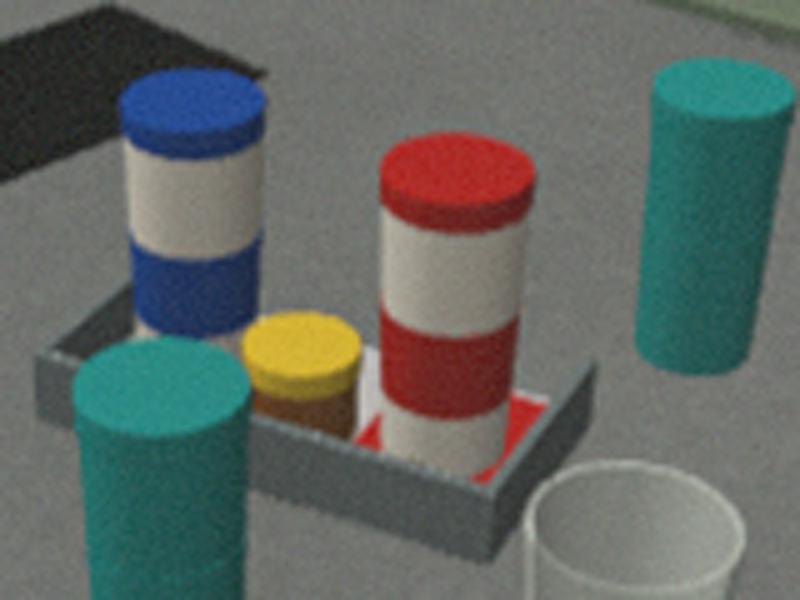

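```bash
python3 - <<'E'
from h import *
T=lambda u,v:(220+u/5-.4,130+v/5-.4)
S=lambda u,v:(260+u/5-.4,120+v/5-.4)
P={}
for n,cs in {'red':[(255,432),(402,408),(373,202),(225,222)],'blue':[(524,387),(668,365),(638,157),(492,182)]}.items():
    p=np.array([plane('top',T(*c),8) for c in cs]);P[n]=p.mean(0);print(n,p.round(1).tolist(),p.mean(0),np.linalg.norm(np.diff(p,axis=0),axis=1))
d=P['red']-P['blue'];print('sep',np.linalg.norm(d),'bay y axis deg from +y',np.degrees(np.arctan2(-d[0],d[1])))
for n,t,s in(('red',(287,292),(457,172)),('blue',(590,255),(193,100)),('yellow',(436,253),(302,345))):
    z=48 if n=='yellow' else 138
    print(n,plane('top',T(*t),z),plane('scene',S(*s),z),two(S(*s),T(*t)))
im=cv2.imread('pics/top0.png');hsv=cv2.cvtColor(im,cv2.COLOR_BGR2HSV)
m=cv2.inRange(hsv,(20,120,100),(35,255,255));c=max(cv2.findContours(m,0,1)[0],key=cv2.contourArea);e=cv2.minEnclosingCircle(c);print('y',e,plane('top',e[0],48))
# mat
m=cv2.inRange(hsv,(0,0,0),(180,255,45));m[:, :380]=0;m[:150]=0;m[:,510:]=0
c=max(cv2.findContours(m,0,1)[0],key=cv2.contourArea);r=cv2.minAreaRect(c);b=cv2.boxPoints(r);p=np.array([plane('top',x,3) for x in b]);print('mat',r,p.round(1).tolist(),p.mean(0),np.linalg.norm(np.diff(p,axis=0),axis=1))
# pan, others
g=cv2.medianBlur(cv2.cvtColor(im,cv2.COLOR_BGR2GRAY),3)
h=cv2.HoughCircles(g[200:300,120:230],cv2.HOUGH_GRADIENT,1.,40,param1=80,param2=15,minRadius=24,maxRadius=36);print(h)
if h is not None:
  u=h[0,0,:2]+(120,200);print('pan',plane('top',u,45),plane('top',u+(h[0,0,2],0),45)-plane('top',u,45))
for nm,lo,hi,z in(('green',(50,100,60),(75,255,255),42),('turq',(80,100,60),(98,255,255),130)):
  for c in cv2.findContours(cv2.inRange(hsv,lo,hi),0,1)[0]:
    if cv2.contourArea(c)>100:
      e=cv2.minEnclosingCircle(c);print(nm,e,plane('top',e[0],z))
cv2.imwrite("pics/bal.png",cv2.resize(im[200:320,110:230],None,fx=5,fy=5,interpolation=cv2.INTER_CUBIC))
E
```

```text
red [[524.6, 117.1], [536.1, 52.1], [627.6, 66.5], [617.8, 132.3]] [576.53024766  92.02675746] [65.97800176 92.65458168 66.51378503]
blue [[546.1, -1.8], [556.7, -65.4], [649.2, -51.2], [637.2, 13.7]] [597.30813156 -26.18019964] [64.52517364 93.61445642 65.95980548]
sep 120.01918665533142 bay y axis deg from +y 9.96935092521003
red [577.15042139  89.57581581] [581.52257681  95.00677261] (array([576.82959553,  90.79881807, 134.70100442]), np.float64(2.050757794113038))
blue [592.93349326 -26.93274952] [595.97251354 -25.08031321] (array([593.22472448, -27.14481139, 136.33173964]), np.float64(0.4297975227778131))
yellow [601.41590544  36.36480131] [603.44875014  38.15492928] (array([601.49654298,  36.5291987 ,  46.40198572]), np.float64(0.23379269807248343))
y ((306.77777099609375, 180.44444274902344), 11.314906120300293) [600.89235515  36.4041681 ]
mat ((452.25537109375, 254.257080078125), (62.18489074707031, 116.30830383300781), 7.926926136016846) [[328.1, -200.1], [581.9, -235.2], [564.6, -371.6], [311.6, -334.8]] [ 446.53619866 -285.40456611] [256.27968123 137.54543705 255.72394081]
[[[52.5 53.5 29. ]]]
pan [441.75006116 319.58264551] [  0.87511845 -61.77678067]
green ((152.49057006835938, 294.7452697753906), 11.9608793258667) [353.89491036 360.41964468]
green ((327.7195129394531, 260.45123291015625), 11.676201820373535) [431.52758034 -10.43120608]
turq ((257.5, 260.5), 18.560810089111328) [437.16002681 125.42265497]
turq ((279.39361572265625, 104.2872314453125), 21.034603118896484) [742.68808813  88.90422679]
```

View pics/bal.png

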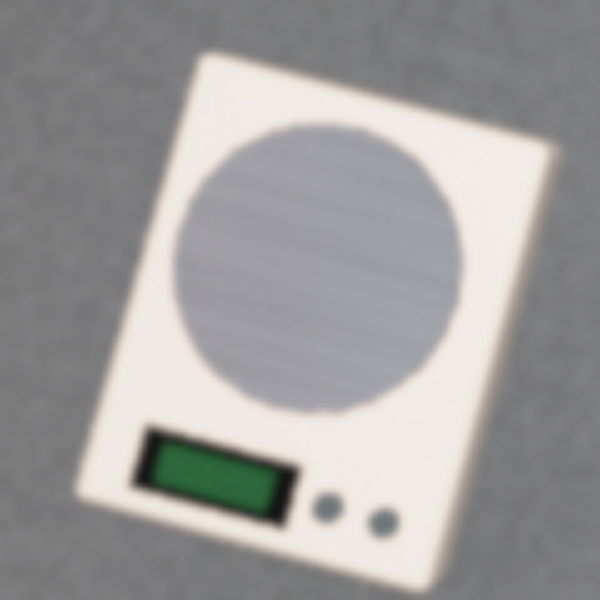

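Call:
{"api": "play_rows", "payload": {
  "increments": [
    [20.3, -28.5, 0, -3.05, 0],
    [20.3, -28.5, 0, -3.05, 0],
    [20.3, -28.5, 0, -3.05, 0],
    [20.3, -28.5, 0, -3.05, 0],
    [20.3, -28.5, 0, -3.05, 0],
    [20.3, -28.5, 0, -3.05, 0],
    [20.3, -28.5, 0, -3.05, 0],
    [20.3, -28.5, 0, -3.05, 0],
    [20.3, -28.5, 0, -3.05, 0],
    [20.3, -28.5, 0, -3.05, 0],
    [20.3, -28.5, 0, -3.05, 0],
    [20.3, -28.5, 0, -3.05, 0],
    [20.3, -28.5, 0, -3.05, 0],
    [20.3, -28.5, 0, -3.05, 0],
    [20.3, -28.5, 0, -3.05, 0],
    [20.3, -28.5, 0, -3.05, 0],
    [20.3, -28.5, 0, -3.05, 0],
    [20.3, -28.5, 0, -3.05, 0],
    [20.3, -28.5, 0, -3.05, 0],
    [20.3, -28.5, 0, -3.05, 0]
  ],
  "newtons": 25
}}

```text
time_s: 2.6
ee_pos: [594.2, -27.5, 227.5]
ee_rot: [-180.0, -0.0, 99.8]
force: [0.1, -0.5, 0.6]
gripper_width: 90.9
```

Call:
{"api": "play_rows", "payload": {
  "increments": [
    [0, 0, 0, 0, 0],
    [0, 0, 0, 0, 0]
  ]
}}

```text
time_s: 2.85
ee_pos: [593.2, -26.2, 227.4]
ee_rot: [-179.9, -0.0, 99.9]
force: [0.2, -0.5, 0.2]
gripper_width: 91.1
```

Call:
{"api": "play_rows", "payload": {
  "increments": [
    [0, 0, -20, 0, 0],
    [0, 0, -20, 0, 0],
    [0, 0, -20, 0, 0],
    [0, 0, -20, 0, 0],
    [0, 0, -20, 0, 0],
    [0, 0, -20, 0, 0],
    [0, 0, -10, 0, 0],
    [0, 0, -6, 0, 0],
    [0, 0, 0, 0, 0],
    [0, 0, 0, 0, 0.2],
    [0, 0, 0, 0, 0.3],
    [0, 0, 0, 0, 0.4],
    [0, 0, 0, 0, 0.6],
    [0, 0, 0, 0, 1],
    [0, 0, 0, 0, 1],
    [0, 0, 0, 0, 1],
    [0, 0, 0, 0, 1]
  ],
  "newtons": 20
}}

```text
time_s: 4.97
ee_pos: [594.4, -26.5, 92.3]
ee_rot: [179.9, 0.0, 99.9]
force: [1.5, 1.1, 2.9]
gripper_width: 59.3
```

Call:
{"api": "play_rows", "payload": {
  "increments": [
    [0, 0, 0, 0, 1],
    [0, 0, 0, 0, 1]
  ]
}}

```text
time_s: 5.22
ee_pos: [594.3, -26.5, 92.3]
ee_rot: [179.9, 0.0, 99.9]
force: [1.9, 1.1, 4.2]
gripper_width: 58.9
```

```bash
python3 - <<'E'
from h import *
im=grab('scene','s1');cv2.imwrite("pics/s1z.png",cv2.resize(im[60:240,220:420],None,fx=4,fy=3.3,interpolation=cv2.INTER_CUBIC))
s=env.state();print(s['gripper_width'],s['force'])
E
```

```text
59.225240745713464 [3.01376685 0.08543203 4.66480831]
```

View pics/s1z.png

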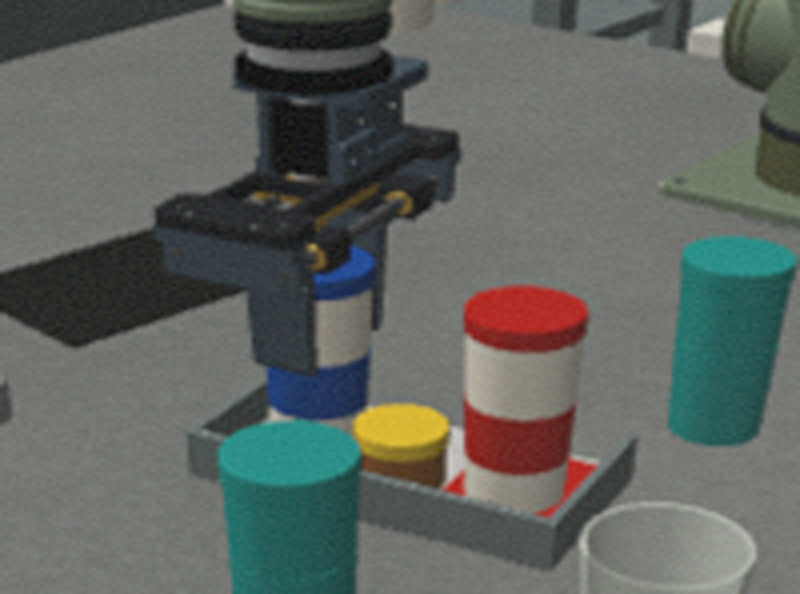

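Call:
{"api": "play_rows", "payload": {
  "increments": [
    [0, 0, 5, 0, 1],
    [0, 0, 15, 0, 1],
    [0, 0, 20, 0, 1],
    [0, 0, 20, 0, 1],
    [0, 0, 20, 0, 1],
    [0, 0, 10, 0, 1]
  ]
}}

```text
time_s: 6.02
ee_pos: [593.7, -26.6, 183.2]
ee_rot: [180.0, 0.0, 99.9]
force: [0.4, 0.6, -3.6]
gripper_width: 59.2
```

Call:
{"api": "play_rows", "payload": {
  "increments": [
    [-6, -7, 0, 0, 1],
    [-13, -16, 0, 0, 1],
    [-17, -20.5, 0, 0, 1],
    [-17, -20.5, 0, 0, 1],
    [-17, -20.5, 0, 0, 1],
    [-17, -20.5, 0, 0, 1],
    [-17, -20.5, 0, 0, 1],
    [-17, -20.5, 0, 0, 1],
    [-17, -20.5, 0, 0, 1],
    [-17, -20.5, 0, 0, 1],
    [-17, -20.5, 0, 0, 1],
    [-17, -20.5, 0, 0, 1],
    [-12, -16, 0, 0, 1],
    [-6, -7, 0, 0, 1],
    [0, 0, 0, 0, 1],
    [0, 0, 0, 0, 1]
  ]
}}

```text
time_s: 8.02
ee_pos: [386.9, -277.1, 181.8]
ee_rot: [180.0, -0.0, 99.9]
force: [0.2, 0.1, -3.3]
gripper_width: 59.1
```

```bash
python3 - <<'E'
from h import *
im=grab('scene','s2');cv2.imwrite("pics/s2z.png",cv2.resize(im[30:240,180:420],None,fx=3.3,fy=2.8,interpolation=cv2.INTER_CUBIC))
s=env.state();print(s['gripper_width'],s['force'],s['ee_pos'])
E
```

```text
59.25034928815675 [ 0.26593683 -0.0829955  -3.75977885] [ 387.04524296 -277.06073589  181.87062353]
```

View pics/s2z.png

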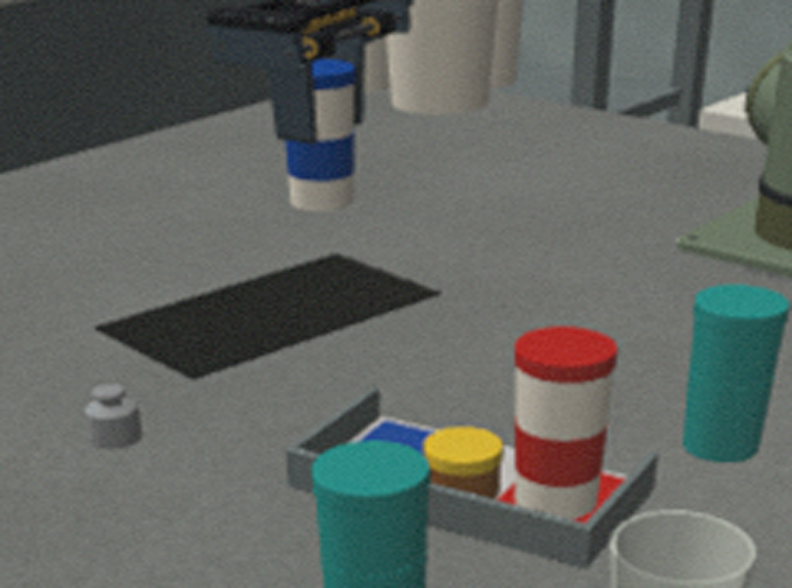

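Call:
{"api": "play_rows", "payload": {
  "increments": [
    [0, 0, -15, 0, 1],
    [0, 0, -20, 0, 1],
    [0, 0, -20, 0, 1],
    [0, 0, -15, 0, 1],
    [0, 0, -10, 0, 1],
    [0, 0, -6, 0, 1],
    [0, 0, -4, 0, 1],
    [0, 0, -2, 0, 1],
    [0, 0, -1, 0, 1],
    [0, 0, -1, 0, 1],
    [0, 0, 0, 0, 1],
    [0, 0, 0, 0, 1]
  ]
}}

```text
time_s: 9.57
ee_pos: [386.9, -277.6, 88.1]
ee_rot: [180.0, 0.0, 99.9]
force: [0.1, -0.2, -3.6]
gripper_width: 58.9
```

Call:
{"api": "play_rows", "payload": {
  "increments": [
    [0, 0, -1, 0, 1],
    [0, 0, -0.5, 0, 1],
    [0, 0, 0, 0, 1]
  ]
}}

```text
time_s: 9.95
ee_pos: [387.2, -277.9, 87.2]
ee_rot: [179.9, 0.1, 99.9]
force: [-1.0, 0.6, 6.1]
gripper_width: 59.6
```

Call:
{"api": "play_rows", "payload": {
  "increments": [
    [0, 0, 0, 0, 0.3],
    [0, 0, 0, 0, 0.2],
    [0, 0, 0, 0, 0.1],
    [0, 0, 0, 0, 0],
    [0, 0, 0, 0, 0],
    [0, 0, 20, 0, 0],
    [0, 0, 30, 0, 0],
    [0, 0, 30, 0, 0],
    [0, 0, 30, 0, 0],
    [0, 0, 30, 0, 0],
    [0, 0, 0, 0, 0]
  ]
}}

```text
time_s: 11.32
ee_pos: [387.9, -278.3, 228.5]
ee_rot: [179.8, 0.2, 99.9]
force: [-0.3, -0.5, -0.8]
gripper_width: 91.3
```

```bash
python3 - <<'E'
from h import *
im=grab('scene','s3');cv2.imwrite("pics/s3z.png",cv2.resize(im[30:240,180:420],None,fx=3.3,fy=2.8,interpolation=cv2.INTER_CUBIC))
im=grab('top','t3');cv2.imwrite("pics/t3z.png",cv2.resize(im[120:280,220:380],None,fx=5,fy=3.7,interpolation=cv2.INTER_CUBIC))
s=env.state();print(s['gripper_width'],s['force'],s['ee_pos'])
E
```

```text
91.51435761003601 [ 0.39609287  0.76501584 -0.21611169] [ 386.45200209 -277.25129139  225.79212994]
```

View pics/s3z.png

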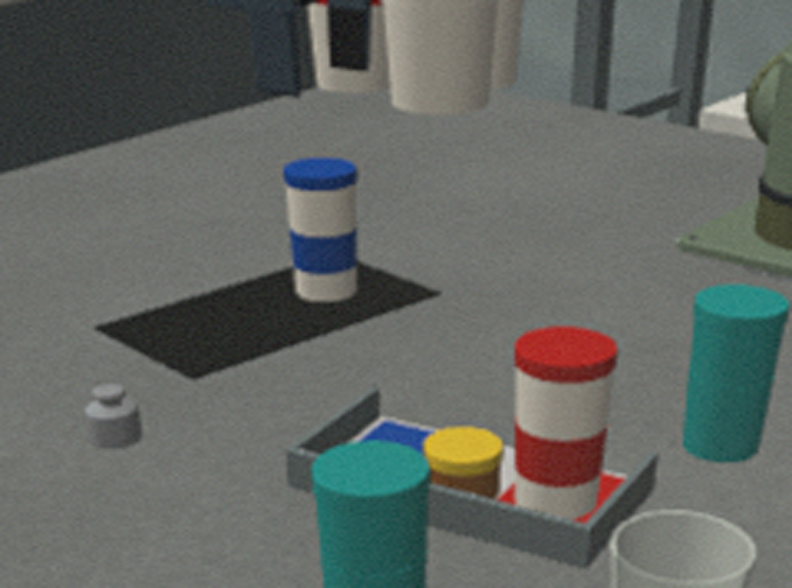

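View pics/t3z.png

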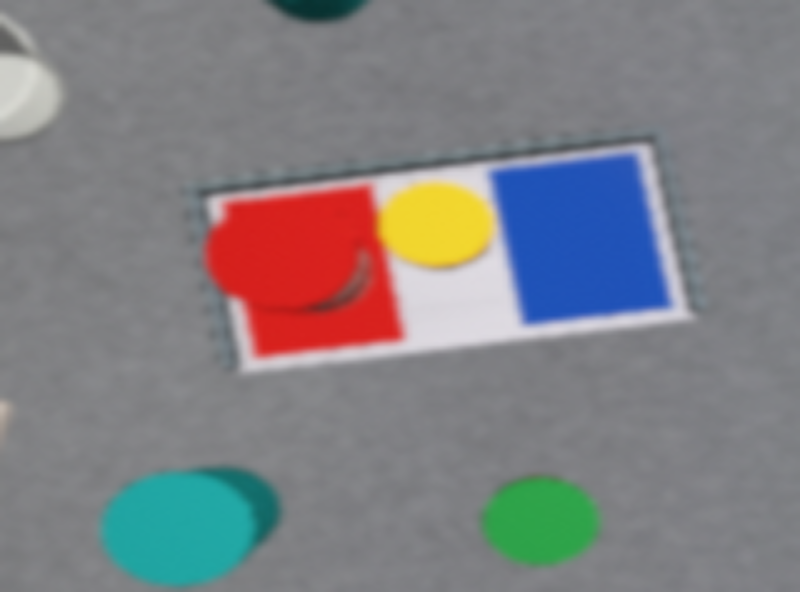

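Call:
{"api": "play_rows", "payload": {
  "increments": [
    [13.6, 26.3, 0, 0, 0],
    [13.6, 26.3, 0, 0, 0],
    [13.6, 26.3, 0, 0, 0],
    [13.6, 26.3, 0, 0, 0],
    [13.6, 26.3, 0, 0, 0],
    [13.6, 26.3, 0, 0, 0],
    [13.6, 26.3, 0, 0, 0],
    [13.6, 26.3, 0, 0, 0],
    [13.6, 26.3, 0, 0, 0],
    [13.6, 26.3, 0, 0, 0],
    [13.6, 26.3, 0, 0, 0],
    [13.6, 26.3, 0, 0, 0],
    [13.6, 26.3, 0, 0, 0],
    [13.6, 26.3, 0, 0, 0],
    [0, 0, 0, 0, 0],
    [0, 0, 0, 0, 0]
  ]
}}

```text
time_s: 13.42
ee_pos: [576.3, 90.1, 225.1]
ee_rot: [-179.8, 0.0, 99.9]
force: [0.1, -0.3, 0.7]
gripper_width: 90.8
```

```bash
python3 - <<'E'
from h import *
im=cv2.imread('pics/t3.png');hsv=cv2.cvtColor(im,cv2.COLOR_BGR2HSV)
m=cv2.inRange(hsv,(100,120,80),(125,255,255));m[:,:300]=0;m[:,380:]=0
c=max(cv2.findContours(m,0,1)[0],key=cv2.contourArea);r=cv2.minAreaRect(c);p=np.array([plane('top',x,8) for x in cv2.boxPoints(r)]);print(r,p.round(1).tolist(),p.mean(0),np.linalg.norm(np.diff(p,axis=0),axis=1))
M=cv2.moments(m,True);print(plane('top',(M['m10']/M['m00'],M['m01']/M['m00']),8))
E
```

```text
((335.58111572265625, 183.98651123046875), (41.92174530029297, 29.09861946105957), 80.53767395019531) [[637.9, 14.2], [649.4, -49.6], [557.4, -65.8], [546.0, -2.4]] [597.66958681 -25.91012649] [64.78936748 93.37031434 64.44895158]
[597.38764859 -26.00131985]
```

Call:
{"api": "play_rows", "payload": {
  "increments": [
    [0, 0, -20, 0, 0],
    [0, 0, -20, 0, 0],
    [0, 0, -20, 0, 0],
    [0, 0, -20, 0, 0],
    [0, 0, -20, 0, 0],
    [0, 0, -20, 0, 0],
    [0, 0, -10, 0, 0],
    [0, 0, -4.5, 0, 0],
    [0, 0, 0, 0, 0],
    [0, 0, 0, 0, 0.2],
    [0, 0, 0, 0, 0.3],
    [0, 0, 0, 0, 0.4],
    [0, 0, 0, 0, 0.6],
    [0, 0, 0, 0, 1],
    [0, 0, 0, 0, 1],
    [0, 0, 0, 0, 1],
    [0, 0, 0, 0, 1]
  ]
}}

```text
time_s: 15.55
ee_pos: [577.7, 90.7, 92.3]
ee_rot: [179.9, 0.0, 99.9]
force: [0.8, 0.6, 3.3]
gripper_width: 59.1
```

Call:
{"api": "play_rows", "payload": {
  "increments": [
    [0, 0, 5, 0, 1],
    [0, 0, 15, 0, 1],
    [0, 0, 20, 0, 1],
    [0, 0, 20, 0, 1],
    [0, 0, 20, 0, 1],
    [0, 0, 10, 0, 1],
    [0, 0, 0, 0, 1]
  ]
}}

```text
time_s: 16.42
ee_pos: [577.4, 90.7, 182.7]
ee_rot: [179.9, 0.0, 99.9]
force: [-0.6, -0.5, -3.8]
gripper_width: 59.3
```

Call:
{"api": "play_rows", "payload": {
  "increments": [
    [-2, -10, 0, 0, 1],
    [-4, -20, 0, 0, 1],
    [-5.2, -29.5, 0, 0, 1],
    [-5.2, -29.5, 0, 0, 1],
    [-5.2, -29.5, 0, 0, 1],
    [-5.2, -29.5, 0, 0, 1],
    [-5.2, -29.5, 0, 0, 1],
    [-5.2, -29.5, 0, 0, 1],
    [-5.2, -29.5, 0, 0, 1],
    [-5.2, -29.5, 0, 0, 1],
    [-5.2, -29.5, 0, 0, 1],
    [-5.2, -29.5, 0, 0, 1],
    [-5.2, -29.5, 0, 0, 1],
    [-4, -20, 0, 0, 1],
    [-2, -10, 0, 0, 1],
    [0, 0, 0, 0, 1],
    [0, 0, 0, 0, 1]
  ]
}}

```text
time_s: 18.55
ee_pos: [508.1, -293.0, 181.9]
ee_rot: [180.0, -0.0, 100.0]
force: [0.2, 1.5, -3.0]
gripper_width: 59.1
```

Call:
{"api": "play_rows", "payload": {
  "increments": [
    [0, 0, -15, 0, 1],
    [0, 0, -20, 0, 1],
    [0, 0, -20, 0, 1],
    [0, 0, -15, 0, 1],
    [0, 0, -10, 0, 1],
    [0, 0, -6, 0, 1],
    [0, 0, -4, 0, 1],
    [0, 0, -2, 0, 1],
    [0, 0, -1, 0, 1],
    [0, 0, -1, 0, 1],
    [0, 0, -1, 0, 1],
    [0, 0, 0, 0, 1],
    [0, 0, 0, 0, 1]
  ]
}}

```text
time_s: 20.18
ee_pos: [508.2, -294.0, 87.3]
ee_rot: [180.0, 0.0, 99.9]
force: [-1.2, -0.2, -0.5]
gripper_width: 59.6
```

Call:
{"api": "play_rows", "payload": {
  "increments": [
    [0, 0, -0.5, 0, 1],
    [0, 0, 0, 0, 1],
    [0, 0, 0, 0, 0.3],
    [0, 0, 0, 0, 0.2],
    [0, 0, 0, 0, 0.1],
    [0, 0, 0, 0, 0],
    [0, 0, 0, 0, 0],
    [0, 0, 20, 0, 0],
    [0, 0, 30, 0, 0],
    [0, 0, 30, 0, 0],
    [0, 0, 30, 0, 0],
    [0, 0, 30, 0, 0],
    [0, 0, 0, 0, 0]
  ]
}}

```text
time_s: 21.8
ee_pos: [509.2, -294.5, 228.9]
ee_rot: [179.8, 0.2, 99.9]
force: [0.0, -0.2, -0.1]
gripper_width: 91.2
```

```bash
python3 - <<'E'
from h import *
im=grab('scene','s4');cv2.imwrite("pics/s4z.png",cv2.resize(im[30:240,180:420],None,fx=3.3,fy=2.8,interpolation=cv2.INTER_CUBIC))
im=grab('top','t4');hsv=cv2.cvtColor(im,cv2.COLOR_BGR2HSV)
for nm,lo,hi,z in(('blue',(100,120,80),(125,255,255),8),('yellow',(20,120,100),(35,255,255),48),('red',(0,150,100),(8,255,255),8)):
  m=cv2.inRange(hsv,lo,hi);m[:,:250]=0;m[:,380:]=0
  c=max(cv2.findContours(m,0,1)[0],key=cv2.contourArea);r=cv2.minAreaRect(c);M=cv2.moments(m,True)
  print(nm,plane('top',r[0],z),plane('top',(M['m10']/M['m00'],M['m01']/M['m00']),z))
  if z==8:
    p=np.array([plane('top',x,8) for x in cv2.boxPoints(r)]);print(p.round(1).tolist())
s=env.state();print(s['gripper_width'],s['force'],s['ee_pos'])
E
```

```text
blue [597.54851144 -25.9316085 ] [597.38764859 -26.00131985]
[[637.9, 14.2], [649.4, -49.6], [557.4, -65.8], [546.0, -2.4]]
yellow [600.76599101  36.99464516] [600.92955293  36.45319712]
red [576.38475487  92.25058247] [576.18667765  92.3222223 ]
[[616.6, 131.9], [627.2, 68.3], [536.4, 52.8], [525.8, 116.1]]
91.11498075725387 [-0.41367254  0.20292516 -0.33336868] [ 507.67232448 -293.60736064  225.79135941]
```

View pics/s4z.png

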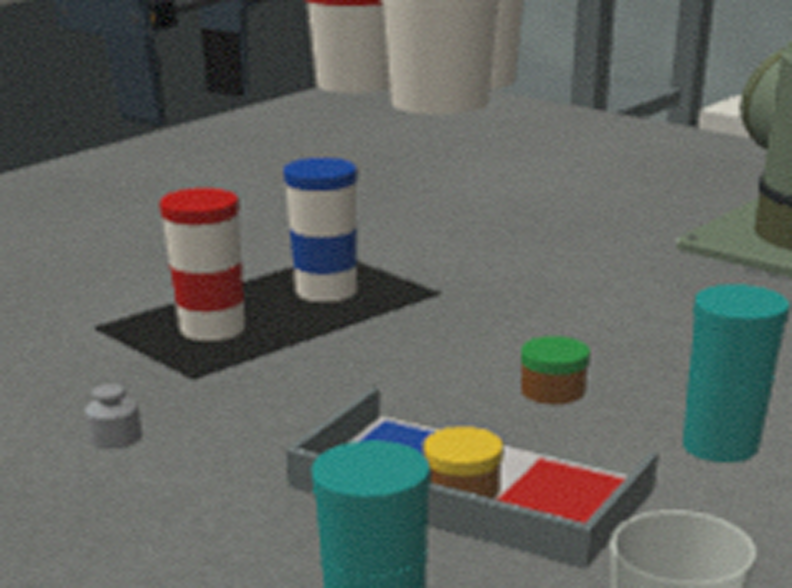

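View pics/t4.png

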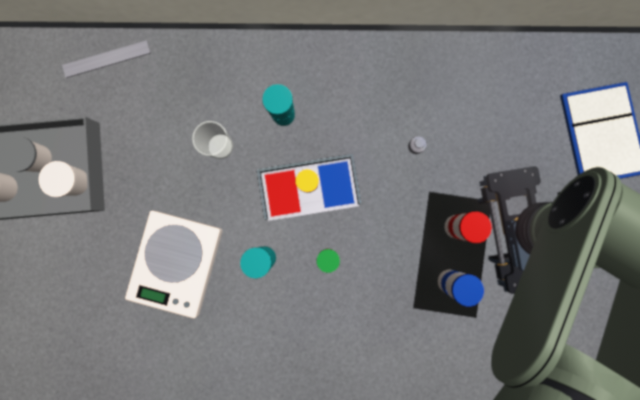

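Call:
{"api": "play_rows", "payload": {
  "increments": [
    [7.75, 27.5, 0, 7.5, 0],
    [7.75, 27.5, 0, 7.5, 0],
    [7.75, 27.5, 0, 7.5, 0],
    [7.75, 27.5, 0, 7.5, 0],
    [7.75, 27.5, 0, 7.5, 0],
    [7.75, 27.5, 0, 7.5, 0],
    [7.75, 27.5, 0, 7.5, 0],
    [7.75, 27.5, 0, 7.5, 0],
    [7.75, 27.5, 0, 7.5, 0],
    [7.75, 27.5, 0, 7.5, 0],
    [7.75, 27.5, 0, 7.5, 0],
    [7.75, 27.5, 0, 7.5, 0],
    [0, 0, 0, 0, 0],
    [0, 0, 0, 0, 0],
    [0, 0, 0, 0, 0]
  ]
}}

```text
time_s: 23.78
ee_pos: [600.6, 35.2, 226.0]
ee_rot: [-180.0, -0.1, -170.2]
force: [-0.3, -0.0, 0.6]
gripper_width: 91.2
```

Call:
{"api": "play_rows", "payload": {
  "increments": [
    [0, 0, -25, 0, 0],
    [0, 0, -30, 0, 0],
    [0, 0, -30, 0, 0],
    [0, 0, -30, 0, 0],
    [0, 0, -25, 0, 0],
    [0, 0, -20, 0, 0],
    [0, 0, -15, 0, 0],
    [0, 0, -12, 0, 0],
    [0, 0, -8, 0, 0],
    [0, 0, -4.5, 0, 0],
    [0, 0, 0, 0, 0],
    [0, 0, 0, 0, 0.2],
    [0, 0, 0, 0, 0.3],
    [0, 0, 0, 0, 0.4],
    [0, 0, 0, 0, 0.6],
    [0, 0, 0, 0, 1],
    [0, 0, 0, 0, 1],
    [0, 0, 0, 0, 1],
    [0, 0, 0, 0, 1]
  ],
  "newtons": 15
}}

```text
time_s: 26.15
ee_pos: [601.1, 36.2, 27.1]
ee_rot: [180.0, 0.0, -170.1]
force: [0.1, 0.1, 1.0]
gripper_width: 49.9
```

Call:
{"api": "play_rows", "payload": {
  "increments": [
    [0, 0, 4, 0, 1],
    [0, 0, 10, 0, 1],
    [0, 0, 20, 0, 1],
    [0, 0, 30, 0, 1],
    [0, 0, 30, 0, 1],
    [0, 0, 16, 0, 1],
    [0, 0, 0, 0, 1]
  ]
}}

```text
time_s: 27.02
ee_pos: [601.7, 36.2, 138.2]
ee_rot: [-180.0, 0.1, -170.1]
force: [0.2, -0.3, -1.3]
gripper_width: 49.7
```

```bash
python3 - <<'E'
from h import *
im=grab('scene','s5');cv2.imwrite("pics/s5z.png",cv2.resize(im[30:240,180:420],None,fx=3.3,fy=2.8,interpolation=cv2.INTER_CUBIC))
E
```

```text
(no output)
```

View pics/s5z.png

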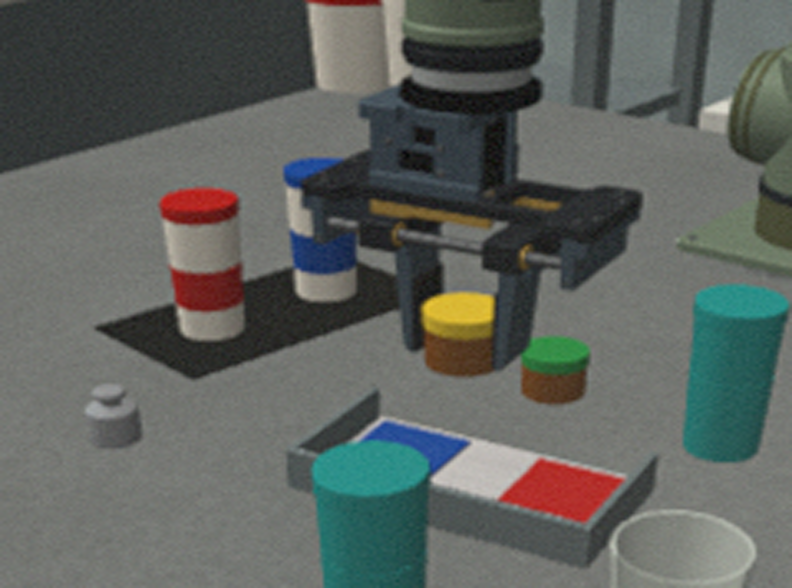

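```bash
python3 - <<'E'
from h import *
for n,f,(a,b,c,d) in(('top','t4',(205,315,130,215)),('scene','scene0',(172,232,432,545))):
  im=cv2.imread(f'pics/{f}.png');L=im[a:b,c:d].astype(int)
  g=cv2.GaussianBlur(im[a:b,c:d],(3,3),0).max(2)
  lo=150 if n=='top' else 125
  t,w=cv2.threshold(g,0,255,cv2.THRESH_OTSU);w=255-w
  # grey regions enclosed
  cs=[k for k in cv2.findContours(w,cv2.RETR_CCOMP,1)[0] if 600<cv2.contourArea(k)]
  for k in cs:
    e=cv2.fitEllipse(k);u=np.array(e[0])+(c,a);print(n,t,cv2.contourArea(k),e,plane(n,u,45))
E
```

```text
top 192.0 2456.5 ((43.05515670776367, 48.132102966308594), (55.28763198852539, 56.598575592041016), 48.351444244384766) [442.54421695 318.42419439]
top 192.0 1557.5 ((49.20830535888672, 48.00810241699219), (95.68639373779297, 110.34540557861328), 131.3963165283203) [442.99189895 305.31834052]
scene 166.0 3821.0 ((56.04989242553711, 22.073139190673828), (53.69157028198242, 110.8524398803711), 88.99138641357422) [403.25115356 315.12399468]
```

Call:
{"api": "play_rows", "payload": {
  "increments": [
    [0, 0, 20, 0, 1],
    [0, 0, 30, 0, 1],
    [0, 0, 12, 0, 1]
  ]
}}

```text
time_s: 27.45
ee_pos: [601.2, 36.2, 199.1]
ee_rot: [180.0, 0.0, -170.1]
force: [0.1, -0.5, -1.9]
gripper_width: 49.4
```

Call:
{"api": "play_rows", "payload": {
  "increments": [
    [-4, 7, 0, 0, 1],
    [-9, 16, 0, 0, 1],
    [-12, 21.4, 0, 0, 1],
    [-12, 21.4, 0, 0, 1],
    [-12, 21.4, 0, 0, 1],
    [-12, 21.4, 0, 0, 1],
    [-12, 21.4, 0, 0, 1],
    [-12, 21.4, 0, 0, 1],
    [-12, 21.4, 0, 0, 1],
    [-12, 21.4, 0, 0, 1],
    [-12, 21.4, 0, 0, 1],
    [-12, 21.4, 0, 0, 1],
    [-12, 21.4, 0, 0, 1],
    [-9, 16, 0, 0, 1],
    [-4.5, 7.8, 0, 0, 1],
    [0, 0, 0, 0, 1],
    [0, 0, 0, 0, 1]
  ]
}}

```text
time_s: 29.58
ee_pos: [442.8, 317.9, 198.9]
ee_rot: [-180.0, 0.0, -170.1]
force: [0.4, -0.2, -0.9]
gripper_width: 49.5
```

```bash
python3 - <<'E'
from h import *
im=grab('scene','s6');cv2.imwrite("pics/s6z.png",cv2.resize(im[30:270,360:600],None,fx=3.3,fy=2.5,interpolation=cv2.INTER_CUBIC))
E
```

```text
(no output)
```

View pics/s6z.png

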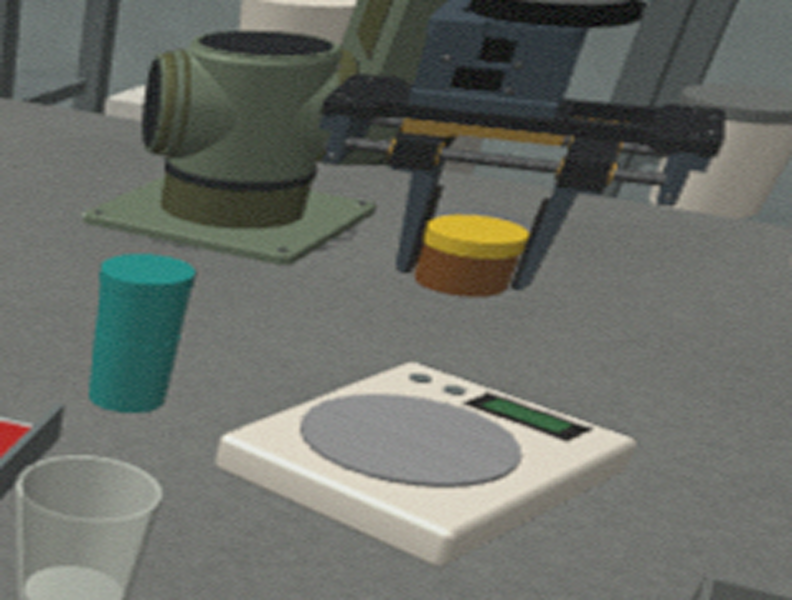

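Call:
{"api": "play_rows", "payload": {
  "increments": [
    [0, 0, -15, 0, 1],
    [0, 0, -25, 0, 1],
    [0, 0, -25, 0, 1],
    [0, 0, -25, 0, 1],
    [0, 0, -18, 0, 1],
    [0, 0, -12, 0, 1],
    [0, 0, -6, 0, 1],
    [0, 0, -3, 0, 1],
    [0, 0, -2, 0, 1],
    [0, 0, -1, 0, 1],
    [0, 0, -1, 0, 1],
    [0, 0, -0.5, 0, 1],
    [0, 0, 0, 0, 1]
  ]
}}

```text
time_s: 31.25
ee_pos: [442.7, 318.5, 66.0]
ee_rot: [180.0, 0.0, -170.1]
force: [-1.3, -1.5, 3.8]
gripper_width: 49.3
```

Call:
{"api": "play_rows", "payload": {
  "increments": [
    [0, 0, 0, 0, 0.4],
    [0, 0, 0, 0, 0.3],
    [0, 0, 0, 0, 0.2],
    [0, 0, 0, 0, 0.1],
    [0, 0, 0, 0, 0],
    [0, 0, 15, 0, 0],
    [0, 0, 25, 0, 0],
    [0, 0, 30, 0, 0],
    [0, 0, 30, 0, 0],
    [0, 0, 30, 0, 0],
    [0, 0, 30, 0, 0],
    [0, 0, 0, 0, 0]
  ]
}}

```text
time_s: 32.75
ee_pos: [443.8, 319.2, 228.8]
ee_rot: [179.8, 0.4, -170.1]
force: [0.3, -0.0, -0.8]
gripper_width: 91.6
```

Call:
{"api": "play_rows", "payload": {
  "increments": [
    [0, -30, 0, -7.5, 0],
    [0, -30, 0, -7.5, 0],
    [0, -30, 0, -7.5, 0],
    [0, -30, 0, -7.5, 0],
    [0, -30, 0, -7.5, 0],
    [0, -30, 0, -7.5, 0],
    [0, -30, 0, -7.5, 0],
    [0, -30, 0, -7.5, 0],
    [0, -30, 0, -7.5, 0],
    [0, -30, 0, -7.5, 0],
    [0, -30, 0, -7.5, 0],
    [0, -30, 0, -7.5, 0]
  ]
}}

```text
time_s: 34.25
ee_pos: [441.7, -42.5, 224.7]
ee_rot: [-179.9, -0.0, 99.7]
force: [0.6, -0.2, -0.0]
gripper_width: 91.3
```

```bash
python3 - <<'E'
from h import *
im=grab('scene','s7')
im=grab('top','t7');hsv=cv2.cvtColor(im,cv2.COLOR_BGR2HSV)
m=cv2.inRange(hsv,(20,120,100),(35,255,255));c=max(cv2.findContours(m,0,1)[0],key=cv2.contourArea);e=cv2.minEnclosingCircle(c);print('y',e,plane('top',e[0],87))
print(env.state()['ee_pos'],env.state()['ee_rot'])
E
```

```text
y ((166.49337768554688, 253.9039764404297), 13.147797584533691) [443.97228519 317.26421342]
[441.89089136 -43.45180004 224.71757485] [-1.79910266e+02  1.68391837e-02  9.97270706e+01]
```

View pics/s7.png

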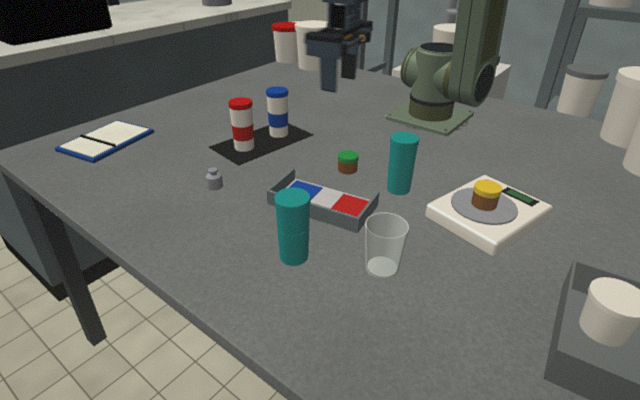

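View pics/t7.png

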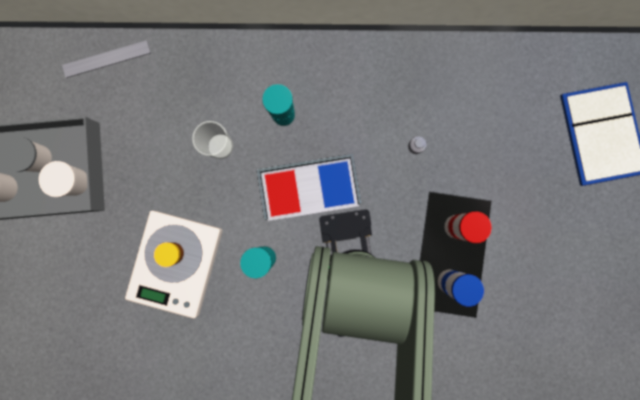

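Call:
{"api": "play_rows", "payload": {
  "increments": [
    [7.3, -28, 0, 0, 0],
    [7.3, -28, 0, 0, 0],
    [7.3, -28, 0, 0, 0],
    [7.3, -28, 0, 0, 0],
    [7.3, -28, 0, 0, 0],
    [7.3, -28, 0, 0, 0],
    [7.3, -28, 0, 0, 0],
    [7.3, -28, 0, 0, 0],
    [7.3, -28, 0, 0, 0],
    [0, 0, 0, 0, 0],
    [0, 0, 0, 0, 0]
  ]
}}

```text
time_s: 35.72
ee_pos: [508.0, -292.3, 224.9]
ee_rot: [-180.0, -0.1, 100.0]
force: [-0.5, -0.2, -0.5]
gripper_width: 90.9
```

Call:
{"api": "play_rows", "payload": {
  "increments": [
    [0, 0, -20, 0, 0],
    [0, 0, -20, 0, 0],
    [0, 0, -20, 0, 0],
    [0, 0, -20, 0, 0],
    [0, 0, -20, 0, 0],
    [0, 0, -20, 0, 0],
    [0, 0, -13, 0, 0],
    [0, 0, -6, 0, 0],
    [0, 0, 0, 0, 0],
    [0, 0, 0, 0, 0.2],
    [0, 0, 0, 0, 0.3],
    [0, 0, 0, 0, 0.4],
    [0, 0, 0, 0, 0.6],
    [0, 0, 0, 0, 1],
    [0, 0, 0, 0, 1],
    [0, 0, 0, 0, 1],
    [0, 0, 0, 0, 1]
  ],
  "newtons": 20
}}

```text
time_s: 37.85
ee_pos: [508.5, -293.8, 86.7]
ee_rot: [180.0, 0.0, 99.9]
force: [0.1, 0.6, 2.5]
gripper_width: 59.2
```

Call:
{"api": "play_rows", "payload": {
  "increments": [
    [0, 0, 5, 0, 1],
    [0, 0, 15, 0, 1],
    [0, 0, 20, 0, 1],
    [0, 0, 20, 0, 1],
    [0, 0, 20, 0, 1],
    [0, 0, 15, 0, 1],
    [0, 0, 0, 0, 1]
  ]
}}

```text
time_s: 38.72
ee_pos: [508.8, -294.0, 182.9]
ee_rot: [179.9, 0.1, 99.9]
force: [-0.3, 0.4, -3.6]
gripper_width: 59.0
```

Call:
{"api": "play_rows", "payload": {
  "increments": [
    [2, 10, 0, 0, 1],
    [4, 20, 0, 0, 1],
    [5.1, 29.6, 0, 0, 1],
    [5.1, 29.6, 0, 0, 1],
    [5.1, 29.6, 0, 0, 1],
    [5.1, 29.6, 0, 0, 1],
    [5.1, 29.6, 0, 0, 1],
    [5.1, 29.6, 0, 0, 1],
    [5.1, 29.6, 0, 0, 1],
    [5.1, 29.6, 0, 0, 1],
    [5.1, 29.6, 0, 0, 1],
    [5.1, 29.6, 0, 0, 1],
    [5.1, 29.6, 0, 0, 1],
    [4, 20, 0, 0, 1],
    [2, 10.2, 0, 0, 1],
    [0, 0, 0, 0, 1],
    [0, 0, 0, 0, 1]
  ]
}}

```text
time_s: 40.85
ee_pos: [576.2, 91.4, 181.4]
ee_rot: [-180.0, 0.0, 99.9]
force: [-0.1, 0.0, -3.6]
gripper_width: 59.5
```

Call:
{"api": "play_rows", "payload": {
  "increments": [
    [0, 0, -15, 0, 1],
    [0, 0, -20, 0, 1],
    [0, 0, -20, 0, 1],
    [0, 0, -13, 0, 1],
    [0, 0, -9, 0, 1],
    [0, 0, -5, 0, 1],
    [0, 0, -3, 0, 1],
    [0, 0, -1.5, 0, 1],
    [0, 0, -1, 0, 1],
    [0, 0, -1, 0, 1],
    [0, 0, -1, 0, 1],
    [0, 0, 0, 0, 1]
  ]
}}

```text
time_s: 42.35
ee_pos: [576.3, 92.2, 91.9]
ee_rot: [-180.0, -0.0, 99.9]
force: [-0.0, 0.4, -2.8]
gripper_width: 59.1
```

Call:
{"api": "play_rows", "payload": {
  "increments": [
    [0, 0, -0.7, 0, 1],
    [0, 0, 0, 0, 1]
  ]
}}

```text
time_s: 42.6
ee_pos: [576.5, 92.2, 91.8]
ee_rot: [180.0, 0.0, 99.9]
force: [-0.4, 0.1, 0.7]
gripper_width: 59.4
```

```bash
python3 - <<'E'
from h import *
im=grab('scene','s8');cv2.imwrite("pics/s8z.png",cv2.resize(im[60:240,220:420],None,fx=4,fy=3.3,interpolation=cv2.INTER_CUBIC))
E
```

```text
(no output)
```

View pics/s8z.png

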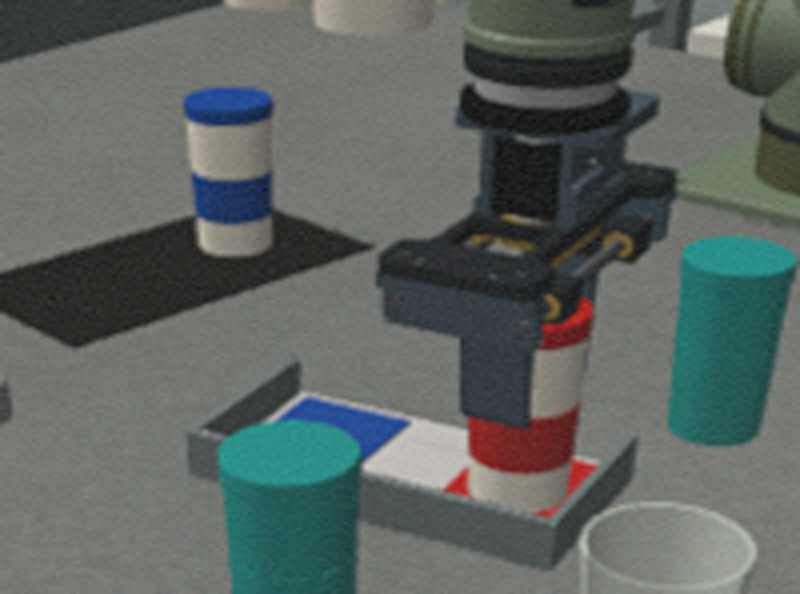

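Call:
{"api": "play_rows", "payload": {
  "increments": [
    [0, 0, 0, 0, 0.3],
    [0, 0, 0, 0, 0.2],
    [0, 0, 0, 0, 0.1],
    [0, 0, 0, 0, 0],
    [0, 0, 0, 0, 0],
    [0, 0, 15, 0, 0],
    [0, 0, 30, 0, 0],
    [0, 0, 30, 0, 0],
    [0, 0, 30, 0, 0],
    [0, 0, 30, 0, 0],
    [0, 0, 0, 0, 0]
  ]
}}

```text
time_s: 44.02
ee_pos: [577.9, 92.4, 229.8]
ee_rot: [179.6, 0.0, 99.9]
force: [0.2, -0.1, 0.0]
gripper_width: 90.7
```

Call:
{"api": "play_rows", "payload": {
  "increments": [
    [-14.6, -28.4, 0, 0, 0],
    [-14.6, -28.4, 0, 0, 0],
    [-14.6, -28.4, 0, 0, 0],
    [-14.6, -28.4, 0, 0, 0],
    [-14.6, -28.4, 0, 0, 0],
    [-14.6, -28.4, 0, 0, 0],
    [-14.6, -28.4, 0, 0, 0],
    [-14.6, -28.4, 0, 0, 0],
    [-14.6, -28.4, 0, 0, 0],
    [-14.6, -28.4, 0, 0, 0],
    [-14.6, -28.4, 0, 0, 0],
    [-14.6, -28.4, 0, 0, 0],
    [-14.6, -28.4, 0, 0, 0],
    [0, 0, 0, 0, 0],
    [0, 0, 0, 0, 0]
  ]
}}

```text
time_s: 45.9
ee_pos: [386.4, -276.4, 225.8]
ee_rot: [-180.0, -0.1, 99.9]
force: [0.2, 0.1, 0.5]
gripper_width: 91.1
```

```bash
python3 - <<'E'
from h import *
im=grab('top','t9');a=cv2.resize(im[150:230,250:370],None,fx=6,fy=6,interpolation=cv2.INTER_CUBIC);cv2.imwrite("pics/t9z.png",a)
im=grab('scene','s9');cv2.imwrite("pics/s9z.png",cv2.resize(im[120:240,260:420],None,fx=5,fy=5,interpolation=cv2.INTER_CUBIC))
E
```

```text
(no output)
```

View pics/t9z.png

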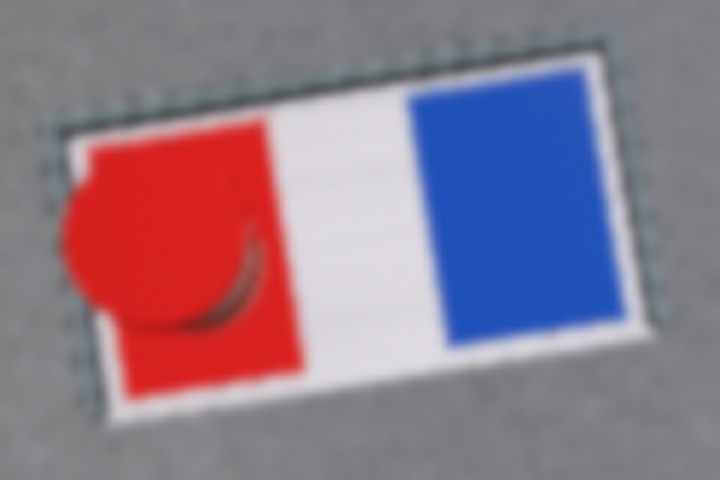

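View pics/s9z.png

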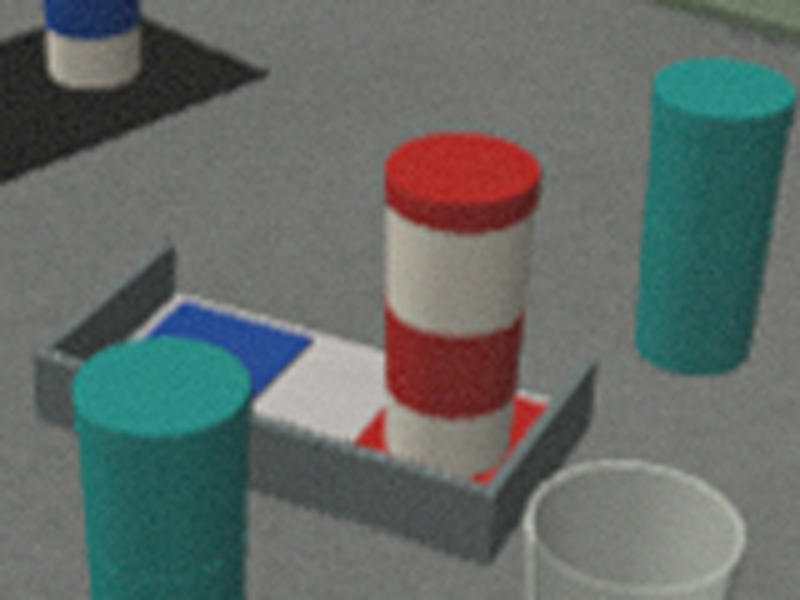

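```bash
python3 - <<'E'
from h import *
print(plane('top',(275.5,188.9),138), proj('top',[576.4,92.2,138]))
# lid from red mask left/outer boundary: fit circle to contour points outside the plate
im=cv2.imread('pics/t9.png');hsv=cv2.cvtColor(im,cv2.COLOR_BGR2HSV)
m=cv2.inRange(hsv,(0,150,100),(8,255,255));m=cv2.resize(m[150:230,250:370],None,fx=4,fy=4,interpolation=cv2.INTER_CUBIC)
print(np.where(m.max(0)>127)[0].min()/4+250)
print(plane('scene',(260+463/5-.4,120+172/5-.4),138))
E
```

```text
[575.37564508  92.43401185] [275.63158316 188.37111038]
261.0
[580.09154119  96.80638049]
```

Call:
{"api": "play_rows", "payload": {
  "increments": [
    [0, 0, -20, 0, 0],
    [0, 0, -20, 0, 0],
    [0, 0, -20, 0, 0],
    [0, 0, -20, 0, 0],
    [0, 0, -20, 0, 0],
    [0, 0, -20, 0, 0],
    [0, 0, -13, 0, 0],
    [0, 0, -6.5, 0, 0],
    [0, 0, 0, 0, 0],
    [0, 0, 0, 0, 0.2],
    [0, 0, 0, 0, 0.3],
    [0, 0, 0, 0, 0.4],
    [0, 0, 0, 0, 0.6],
    [0, 0, 0, 0, 1],
    [0, 0, 0, 0, 1],
    [0, 0, 0, 0, 1],
    [0, 0, 0, 0, 1]
  ]
}}

```text
time_s: 48.12
ee_pos: [387.0, -277.3, 87.1]
ee_rot: [179.9, 0.0, 99.9]
force: [1.7, 0.1, 4.0]
gripper_width: 59.5
```

Call:
{"api": "play_rows", "payload": {
  "increments": [
    [0, 0, 5, 0, 1],
    [0, 0, 15, 0, 1],
    [0, 0, 20, 0, 1],
    [0, 0, 20, 0, 1],
    [0, 0, 20, 0, 1],
    [0, 0, 15, 0, 1],
    [0, 0, 0, 0, 1]
  ]
}}

```text
time_s: 49.0
ee_pos: [386.6, -277.2, 182.2]
ee_rot: [180.0, 0.1, 99.9]
force: [0.1, -0.9, -3.5]
gripper_width: 59.4
```

Call:
{"api": "play_rows", "payload": {
  "increments": [
    [6, 7.2, 0, 0, 1],
    [13, 15.5, 0, 0, 1],
    [17.3, 20.6, 0, 0, 1],
    [17.3, 20.6, 0, 0, 1],
    [17.3, 20.6, 0, 0, 1],
    [17.3, 20.6, 0, 0, 1],
    [17.3, 20.6, 0, 0, 1],
    [17.3, 20.6, 0, 0, 1],
    [17.3, 20.6, 0, 0, 1],
    [17.3, 20.6, 0, 0, 1],
    [17.3, 20.6, 0, 0, 1],
    [17.3, 20.6, 0, 0, 1],
    [13, 15.5, 0, 0, 1],
    [6, 7.3, 0, 0, 1],
    [0, 0, 0, 0, 1],
    [0, 0, 0, 0, 1]
  ]
}}

```text
time_s: 51.0
ee_pos: [597.0, -26.1, 181.7]
ee_rot: [-180.0, 0.0, 99.9]
force: [-0.6, -0.1, -3.6]
gripper_width: 59.2
```

Call:
{"api": "play_rows", "payload": {
  "increments": [
    [0, 0, -15, 0, 1],
    [0, 0, -20, 0, 1],
    [0, 0, -20, 0, 1],
    [0, 0, -13, 0, 1],
    [0, 0, -9, 0, 1],
    [0, 0, -5, 0, 1],
    [0, 0, -3, 0, 1],
    [0, 0, -1.5, 0, 1],
    [0, 0, -1, 0, 1],
    [0, 0, -1, 0, 1],
    [0, 0, -1, 0, 1],
    [0, 0, 0, 0, 1],
    [0, 0, -0.7, 0, 1],
    [0, 0, 0, 0, 1]
  ]
}}

```text
time_s: 52.75
ee_pos: [597.7, -25.6, 92.1]
ee_rot: [180.0, 0.0, 99.9]
force: [-0.5, 0.3, 1.2]
gripper_width: 59.5
```

Call:
{"api": "play_rows", "payload": {
  "increments": [
    [0, 0, 0, 0, 0.3],
    [0, 0, 0, 0, 0.2],
    [0, 0, 0, 0, 0.1],
    [0, 0, 0, 0, 0],
    [0, 0, 0, 0, 0],
    [0, 0, 15, 0, 0],
    [0, 0, 30, 0, 0],
    [0, 0, 30, 0, 0],
    [0, 0, 30, 0, 0],
    [0, 0, 30, 0, 0],
    [-10, -15, 0, 0, 0],
    [-20, -30, 0, 0, 0],
    [-20, -30, 0, 0, 0],
    [-20, -30, 0, 0, 0],
    [-20, -30, 0, 0, 0],
    [-20, -30, 0, 0, 0],
    [-20, -30, 0, 0, 0],
    [-20, -30, 0, 0, 0],
    [0, 0, 0, 0, 0],
    [0, 0, 0, 0, 0]
  ]
}}

```text
time_s: 55.25
ee_pos: [446.9, -250.3, 226.1]
ee_rot: [-180.0, -0.1, 99.9]
force: [0.7, 0.3, -0.1]
gripper_width: 91.1
```

```bash
python3 - <<'E'
from h import *
im=grab('top','ta');a=cv2.resize(im[150:230,250:370],None,fx=6,fy=6,interpolation=cv2.INTER_CUBIC)
for X in([576.4,92.2],[597.5,-26]):
    u=(proj('top',X+[138])-(250,150)+.4)*6;cv2.circle(a,tuple(int(v) for v in u),94,(0,255,255),1)
cv2.imwrite("pics/taz.png",a)
grab('scene','sa')
E
```

```text
(no output)
```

View pics/taz.png

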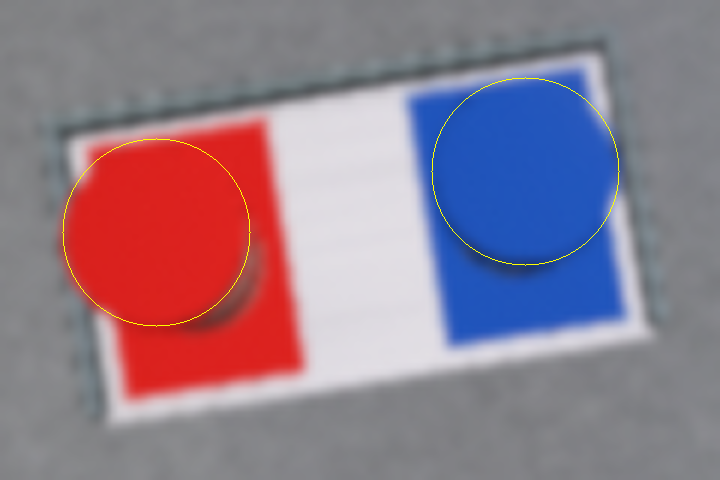

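View pics/sa.png

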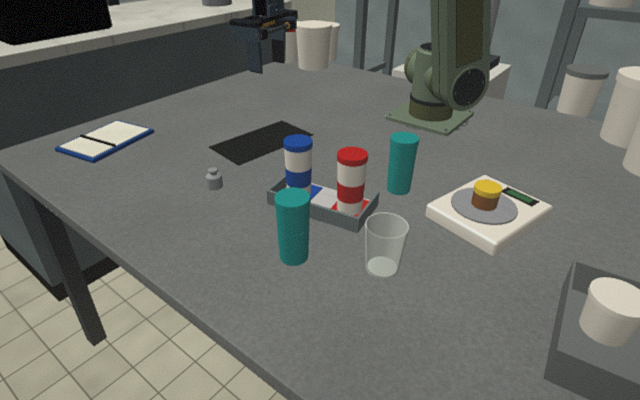

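View pics/ta.png

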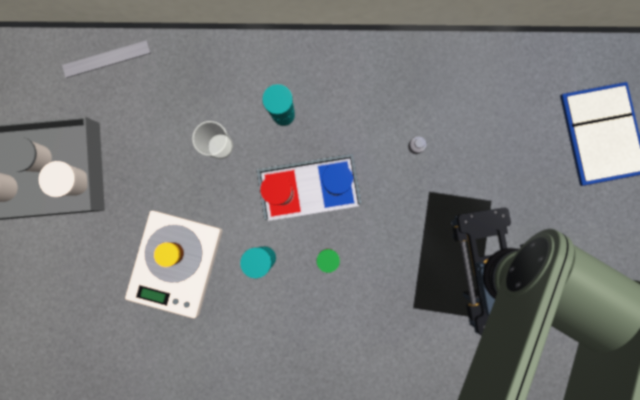

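```bash
python3 -c "
from workcell import env
print(env.job_done(), env.state()['time_s'])"
```

```text
the job is handed in; nothing more can be done
the job is handed in; nothing more can be done
```

The job is done and handed in at about 55 s. I stood the blue tub and then the red tub on the mat, put the yellow-lidded jar on the balance pan, and returned both tubs to their own plates (red first).

**Last checks:**
- **Tubs:** both stand upright and released. In the top picture their lids match the circles expected for plate-centred tubs to about 1 mm.
- **Yellow jar:** it stands upright, about 2 mm from the pan's centre.
- **Bystanders:** the green jar, beaker, weight and turquoise look-alikes look unmoved by eye.
- **Forces:** the tool force never read above about 6 N at the end of any move.

**Disagreement:** the scene camera put the red tub about 4–5 mm from where the top camera did. It was off by about the same at the start, so I took this as a calibration offset and relied on the top view. I did not measure the blue tub's final position in the scene view.

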